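# Nest the brass lamp nut and snug the jaw

## Robot

A 7-joint arm with a two-finger parallel gripper is mounted at the origin on the work surface. World frame = base frame: x ahead of the robot, y to its left, z up, the work surface at z = 0. Lengths are in m, angles in rad, forces in N, time in s.
With the tool pointing down it reaches from about 0.4 to 0.9 m from the base axis. Payload 5.6 kg.
Tool frame: the origin (TCP) lies at the very end of the fingers, on their centre line; the grasp point (between the pads) lies 19 mm behind it; x points along the fingers, z is the direction in which the jaws open and shut, and the axes are right-handed (so a half turn about x gives the same grasp; the last joint's range is limited). The gripper opens to 92 mm and grips with 3 to 60 N. Pads are 20 mm wide; open, the fingers measure 128 mm over their backs; the gripper's body (75 mm by 189 mm) begins 69 mm behind the grasp point.
Start: joints at [1.093, 0.468, -0.012, 1.603, 0.006, 1.071, -0.056], TCP at [0.274, -0.59, 0.215] pointing down, gripper open.
Joint ranges: [-2.53, 2.53], [-0.31, 2.02], [-1.57, 1.55], [0.28, 2.44], [-1.29, 4.43], [0.15, 1.84], [-2.92, 2.92]. Speed limits (rad/s): [2.57, 2.57, 3.14, 3.14, 3.14, 3.14, 3.14].

## Interface

Orientations are given as a unit quaternion [w, x, y, z].
In Python, from cell import env gives the robot as it stands. The module is installed in compiled form; this text tells all that it offers.
- The arm moves only by the tool play_rows, never from a script. Its arguments are lists of equal length, an entry for each row: "delta_pos": the shift along the tool's x, y, z in cm, a list of three; "rotation": the turn, a rotation vector about the tool's x, y, z in rad, a list of three; "fingers": the gripper's target within -1 to 1 (fully open at 1, half-way at 0, shut at -1). In form: {"delta_pos": [[dx, dy, dz], ...], "rotation": [[wx, wy, wz], ...], "fingers": [fingers, ...]}. A call has exactly 8 rows; each row is the pose to reach, as a shift and turn from the pose commanded when the call began, along the tool's axes at that moment; what a row does not reach only later rows make up. A row lasts 1/8 s, in which the tool goes at most 62.5 mm and 10.7 degrees, less where a joint would pass 70% of its speed; a pose out of reach is approached as far as the arm can. A call with a gripper value outside its range is refused whole. The fingers move at their own pace and stop on an object; "force" is the grip in N (left out, the last holds). Time passes only in rows, so rows that repeat a pose let the fingers close, or fill a call up. It gives the time, the measured TCP pose, the force and the opening at its end, in the units of the state.
- env.sense(): the state, without advancing time (a new reading comes with each control period).
- env.capture(name): name is "scene" or "top" or "wrist"; returns the picture (400x640x3 uint8, red, green, blue); there is no depth.
- env.camera_params(name): a dict with "fx", "fy", "cx", "cy" (pixels), "rvec" (rotation vector, rad) and "tvec" (3), from world to camera coordinates, as OpenCV has them. Camera axes: x right, y down, z forward; pixel columns grow to the right and rows downward; lengths in m; the calibration is good to about 2 mm. A picture is of the moment at which its call begins: read the wrist's pose just before it. camera_params takes no time and is no camera call; for the wrist camera it gives the pose at the moment of the call.
- env.hand_in(): hands the job in, once; it reports no verdict.
The state is a dict: "time_s": time; "joint_positions": joint angles; "qvel": joint speeds; "joint_efforts": joint torques, N m; "tool_pos": TCP position; "ee_rot": TCP orientation; "force": force on the tool from outside, world axes, zero at the start; "torque": the same for the moment, N m; "grip_width": finger opening in m.
Only numpy, scipy, OpenCV 4.12 (cv2) and the standard library are available. Lean on these libraries where they do the work, as an engineer would, in place of code of your own. Each camera call takes 0.05 s, during which the arm holds its last target.

## Task

Nudge the round brass nut across the plate of the assembly jig until it drops flat into the round pocket: slide it gently, do not grip or lift it. Then push the blue sliding jaw up against the nut until it is snug, with a steady push of about 13 N and never hard, and let go, leaving the nut clamped between jaw and backstop. Leave the steel hex nut, the glass shade and the brass lamp foot where they are.

Things in the scene. Friction and masses are not known exactly. Their poses are not given: they have to be found in the camera images.
- jig: Aluminium assembly plate fixed to the bench, 190 (x) by 270 (y) by 16 mm thick. Origin: centre of its underside, on the bench; x runs from the jaw towards the pocket and the backstop, z up. A dark steel backstop block 9 mm high and 18 mm wide (in y) stands on the plate on the +x side of the pocket, its face 23.5 mm from the pocket's centre. Two dark steel guide strips 10 mm high flank the jaw on the -x side (x -94 to -26, out to y +-30 mm).
- pocket (a point): Centre of the mouth of the round pocket in the plate's upper face (16 mm above the bench), at x = +25, y = 0 mm in the jig's frame. Pocket 48 mm in diameter, 6 mm deep, flat floor.
- nut_center (a point): The round knurled brass nut, a disc 44 mm in diameter and 10 mm thick with a boss 18 mm in diameter and 4 mm high on top, 60 to 130 g. The point is on its axis, half-way up the disc: 5 mm above the plate as it slides, 1 mm below the mouth of the pocket when it is home, when the disc stands 4 mm proud of the plate. It lies on the plate 70 to 100 mm from the pocket's centre, on the +y or the -y side of the jig.
- jaw (a joint): Travel of the sliding jaw along the jig's +x, in m: 0 drawn back, at most 0.058; it starts between 0 and 0.010. At its front it carries a steel screw pad 18 mm wide that has been left screwed out by an amount nobody has measured, 0 to 15 mm (the pad does not give under the push), so it meets a nut that is home and against the backstop somewhere between 0.029 and 0.045: feel for it. The jaw slides with about 2.5 N of friction and stays where it is left.
- jaw_tab (a point): Middle of the back (-x) face of the blue upright tab on the jaw, 30 mm above the plate. The tab is 10 mm thick (x), 34 mm wide (y), and its top is 40 mm above the plate; nothing stands behind it above the guide strips (10 mm). The front of the steel pad is 45 to 60 mm ahead of this face.
- steel_nut_center (a point): Bystander: steel hex nut, 56 mm across corners, 14 mm thick, lying on the plate on the other side of the pocket from the brass nut; the point is its centre.
- shade: Bystander: amber glass lamp shade, open cup 72 mm in diameter, 130 mm tall, on the bench; origin at the centre of its underside.
- lamp_foot: Bystander: turned brass lamp foot, 100 mm in diameter, 75 mm tall, on the bench; origin at the centre of its underside.
Things that resemble listed ones, but are neither listed nor needed, are in the scene too. Of the things like the part that bears nut_center, leave any that is pink or red; of the rest the smaller one is meant.

How it is judged:
On the way, in this order (a step that is already met when the one before it is completed fails the run):
1. the brass nut lies flat in the pocket (horizontal distance between nut_center and pocket below 0.0045 m and z of nut_center in the frame of pocket below 0.0005 m and angle between nut_center's own z axis and vertical below 0.07 rad), for 0.2 s.
2. the jaw bears on the nut with at least 7 N (contact force between jaw and nut above 7 N and z of nut_center in the frame of pocket below 0.0005 m), for 0.2 s.
At the end, for the whole second after the job is handed in: The brass nut rests flat on the pocket's floor (centre within 4.5 mm of the pocket's axis sideways and below 0.5 mm above its mouth, tilt under 0.07 rad), pushed over to the backstop (at least 0.5 mm past the pocket's centre), and the jaw still bears on it (over 0.3 N), all at rest and released (all of step 1 and contact force between jaw and nut above 0.3 N and x of nut_center in the frame of pocket above 0.0005 m and linear speed of nut below 0.01 m/s); the robot touches nothing.
It fails at once if the brass nut is pushed or gripped by the fingers with more than 18 N (contact force between the fingers and nut above 18 N).
It fails at once if the jaw presses the nut with more than 17 N (contact force between jaw and nut above 17 N).
It fails at once if the brass nut is lifted off the plate (z of nut_center in the frame of pocket above 0.013 m).
It fails at once if the steel nut, the glass shade or the lamp foot is moved more than 10 mm (distance of any of steel_nut_center, shade, lamp_foot from where it was at the start of the episode above 0.01 m).
It also fails if it takes over 64 s, if anything falls off the work surface, if the arm or the gripper's body presses on something with over 40 N, if the wrist force passes 120 N, or if a joint passes its speed limit or range.

## Working session

There is one attempt and no reset: what is moved stays moved. The work goes in short steps, Python scripts to look and compute and a tool call to move; the robot and the scene stay as the last step left them, time stands still between calls to the robot, and variables do not carry over. Pictures are saved under pics/ and viewed, and the job is handed in when it is done.

Besides the shell and the picture viewer there is one more tool, called after ">>>" as a command line: name --argument value ..., lists and objects as JSON in quotes. play_rows: Moves the arm, as the interface text tells. Its arguments: {"type":"object","properties":{"delta_pos":{"type":"array"},"rotation":{"type":"array"},"fingers":{"type":"array"},"force":{"type":"number"}},"required":["delta_pos","rotation","fingers"]}

```bash
mkdir -p pics; ls
python3 - <<'E'
from cell import env
import cv2
s=env.sense(); print(s['time_s'],s['tool_pos'],s['ee_rot'],s['force'],s['grip_width'])
for n in ['scene','top','wrist']:
    im=env.capture(n); cv2.imwrite(f'pics/{n}0.png',im[:,:,::-1]); p=env.camera_params(n); print(n,p)
E
```

```text
pics
0.0 [ 0.27350569 -0.58901211  0.21363965] [ 0.59551913  0.38072916  0.59659179 -0.38010592] [ 0.20786052 -0.42057576  0.48867575] 0.09209742490843757
scene {'fx': 474.08622609717, 'fy': 474.08622609717, 'cx': 318.7452300559595, 'cy': 206.63043101360228, 'rvec': array([ 2.27681938,  0.75095155, -0.2981887 ]), 'tvec': array([-0.5234272 , -0.23444482,  1.84702207])}
top {'fx': 476.375288545269, 'fy': 476.375288545269, 'cx': 327.04723457362, 'cy': 202.94418438420547, 'rvec': array([ 2.06659184, -2.15933746,  0.2172688 ]), 'tvec': array([0.03676596, 0.64922985, 1.22379061])}
wrist {'fx': 276.77658025737327, 'fy': 276.77658025737327, 'cx': 324.6902808983731, 'cy': 200.64115255162122, 'rvec': array([-2.43782156,  1.55311482,  0.22754485]), 'tvec': array([-0.64924389, -0.03248836,  0.39268205])}
```

View pics/top0.png

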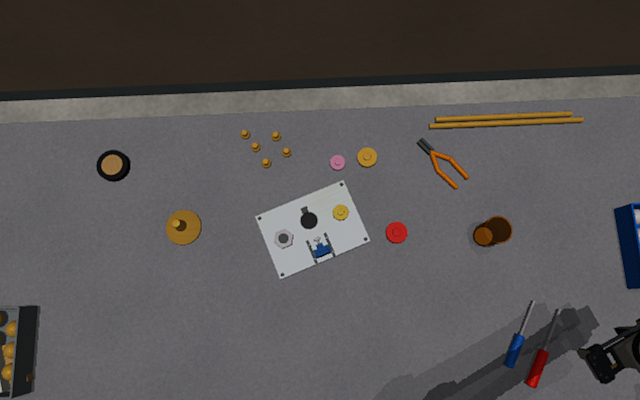

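View pics/scene0.png

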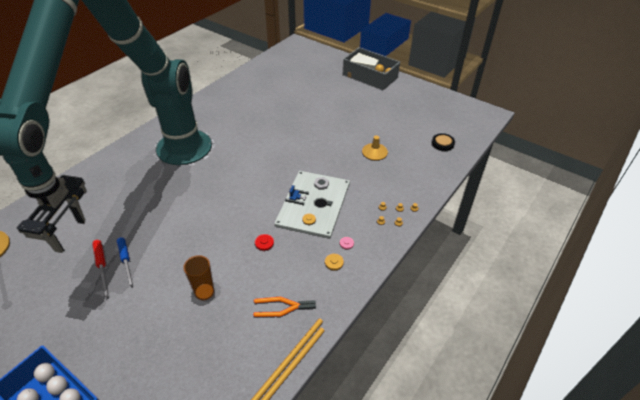

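Run:
```python
import cv2
im=cv2.imread('pics/top0.png')[140:290,240:420]
cv2.imwrite('pics/top0c.png',cv2.resize(im,(720,600),interpolation=cv2.INTER_CUBIC))
```

```text
(no output)
```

View pics/top0c.png

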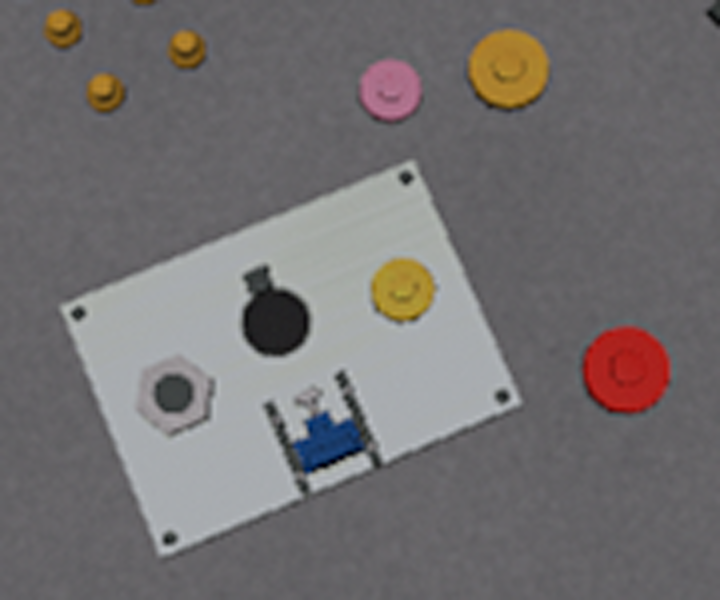

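View pics/wrist0.png

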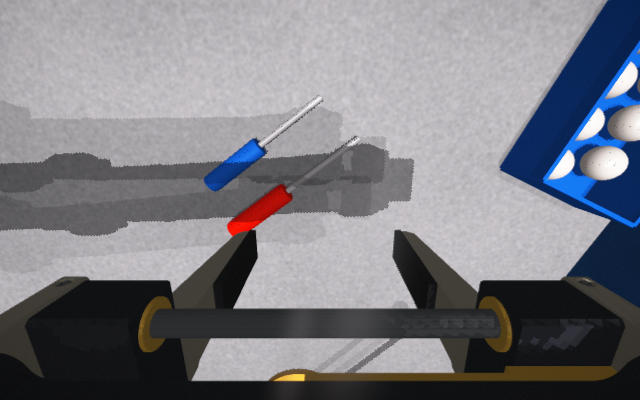

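```bash
cat > h.py <<'E'
import numpy as np,cv2
from scipy.optimize import least_squares
from scipy.spatial.transform import Rotation as R
def ray(p,uv,z):
    uv=np.array(uv,float).reshape(-1,2)
    Rm=cv2.Rodrigues(np.array(p['rvec']))[0]; t=np.array(p['tvec'])
    c=-Rm.T@t
    d=np.c_[(uv[:,0]-p['cx'])/p['fx'],(uv[:,1]-p['cy'])/p['fy'],np.ones(len(uv))]@Rm
    s=(z-c[2])/d[:,2]
    return c+d*s[:,None]
def fitjig(W,L):
    # W world xy, L local xy -> yaw, origin
    W=np.array(W)[:,:2];L=np.array(L)
    f=lambda q:((np.c_[L[:,0]*np.cos(q[2])-L[:,1]*np.sin(q[2])+q[0],L[:,0]*np.sin(q[2])+L[:,1]*np.cos(q[2])+q[1]])-W).ravel()
    best=min((least_squares(f,[*W.mean(0),a]) for a in (0,1.5,3,-1.5)),key=lambda r:r.cost)
    return best.x,best.fun.reshape(-1,2)
def j2w(q,l):
    c,s=np.cos(q[2]),np.sin(q[2]);return np.array([q[0]+c*l[0]-s*l[1],q[1]+s*l[0]+c*l[1]])
def w2j(q,w):
    c,s=np.cos(q[2]),np.sin(q[2]);d=np.array(w)[:2]-np.array(q[:2]);return np.array([c*d[0]+s*d[1],-s*d[0]+c*d[1]])
E
python3 - <<'E'
from h import *
from cell import env
p=env.camera_params('top')
f=lambda u:np.array(u)/4+[240-.375,140-.375]
c=f([(62,305),(415,160),(522,403),(162,556)])
W=ray(p,c,.016)
q,res=fitjig(W,[(.095,.135),(.095,-.135),(-.095,-.135),(-.095,.135)])
print(W,q,np.degrees(q[2]),res)
n=ray(p,f([(403,289)]),.026)[0];print('nut',n,w2j(q,n))
n=ray(p,f([(276,321)]),.016)[0];print('pocket',n,w2j(q,n),j2w(q,(.025,0)))
n=ray(p,f([(174,393)]),.030)[0];print('steel',n,w2j(q,n))
print('jaw', j2w(q,(-.06,0)))
s=env.sense();print(R.from_quat(np.roll(s['ee_rot'],-1)).as_matrix())
E
```

```text
[[ 0.63272039  0.21112275  0.016     ]
 [ 0.72645388 -0.04136085  0.016     ]
 [ 0.54961651 -0.10666892  0.016     ]
 [ 0.4556855   0.14511777  0.016     ]] [0.59111907 0.05205269 0.35595781] 20.39488018739417 [[ 3.97504516e-04  5.73598828e-04]
 [ 7.55856815e-04 -1.73521230e-05]
 [-4.96266015e-04 -9.22053138e-04]
 [-6.57095316e-04  3.65806433e-04]]
nut [ 0.63166924 -0.02792333  0.026     ] [ 0.0101375  -0.08909383]
pocket [0.61472469 0.06161378 0.016     ] [0.02545779 0.00073546] [0.6145519  0.06076489]
steel [0.56529094 0.13289426 0.03      ] [0.0039633  0.08477467]
jaw [0.53488028 0.03114339]
[[-6.58969485e-04  9.07006375e-01  4.21116375e-01]
 [ 1.15168644e-03  4.21116876e-01 -9.07005651e-01]
 [-9.99999120e-01 -1.12695030e-04 -1.32209011e-03]]
```

Run:
```python
from h import *
from cell import env
p=env.camera_params('wrist');s=env.sense()
Rm=cv2.Rodrigues(np.array(p['rvec']))[0];c=-Rm.T@p['tvec']
T=R.from_quat(np.roll(s['ee_rot'],-1)).as_matrix()
print('cam in tool',T.T@(c-s['tool_pos']),'cam axes in tool',(T.T@Rm.T).round(3).tolist())
def d(t): print(T.T@(np.array(t)-s['tool_pos'])*100)
# start pose: centre 75 mm behind the nut, above
u=np.array([np.cos(np.radians(100.9)),np.sin(np.radians(100.9))])
print(np.array([.6317,-.0279])-.06*u)
d([*(np.array([.6317,-.0279])-.06*u),.17])
```

```text
cam in tool [-1.70806781e-01  8.14602868e-02 -4.55505610e-05] cam axes in tool [[0.0, -0.284, 0.959], [0.001, -0.959, -0.284], [1.0, 0.001, 0.0]]
[ 0.64304573 -0.08681752]
[  4.41948212  54.67182036 -29.99712561]
```

>>> play_rows --delta_pos '[[0,5.4,-3],[0,10.8,-6],[0,16.2,-9],[0,21.6,-12],[0,27,-15],[0,32.4,-18],[0,37.8,-21],[0,43.2,-24]]' --rotation '[[-0.16,0,0],[-0.32,0,0],[-0.48,0,0],[-0.64,0,0],[-0.8,0,0],[-0.96,0,0],[-1.12,0,0],[-1.28,0,0]]' --fingers '[-0.39,-0.39,-0.39,-0.39,-0.39,-0.39,-0.39,-0.39]'

```text
time_s: 1.15
tool_pos: [0.5653, -0.1884, 0.2145]
ee_rot: [0.705, -0.053, 0.705, 0.052]
force: [-0.1, -0.3, 0.2]
grip_width: 0.028
```

```bash
cat > st.py <<'E'
from h import *
from cell import env
def st():
    s=env.sense();T=R.from_quat(np.roll(s['ee_rot'],-1)).as_matrix()
    print('t',s['time_s'],'pos',s['tool_pos'].round(4),'F',s['force'].round(2),'w',round(s['grip_width'],4))
    print('ydir',np.degrees(np.arctan2(T[1,1],T[0,1])).round(2),'tilt',T[:,0].round(4))
    return s,T
E
python3 - <<'E'
from st import *
s,T=st()
u=np.array([np.cos(np.radians(100.9)),np.sin(np.radians(100.9))])
print(T.T@(np.array([*(np.array([.6317,-.0279])-.06*u),.17])-s['tool_pos'])*100)
E
```

```text
t 1.15 pos [ 0.5653 -0.1884  0.2145] F [-0.1  -0.35  0.22] w 0.028
ydir 98.52 tilt [-1.e-04 -3.e-04 -1.e+00]
[4.44901079 8.89592899 9.19766904]
```

>>> play_rows --delta_pos '[[0,3,3],[1,6,6],[2,8.9,9.2],[3,8.9,9.2],[4,8.9,9.2],[4.4,8.9,9.2],[4.4,8.9,9.2],[4.4,8.9,9.2]]' --rotation '[[-0.02,0,0],[-0.04,0,0],[-0.042,0,0],[-0.042,0,0],[-0.042,0,0],[-0.042,0,0],[-0.042,0,0],[-0.042,0,0]]' --fingers '[-0.39,-0.39,-0.39,-0.39,-0.39,-0.39,-0.39,-0.39]'

```text
time_s: 2.15
tool_pos: [0.6429, -0.0894, 0.1711]
ee_rot: [0.704, -0.065, 0.704, 0.065]
force: [0.8, 0.5, -0.6]
grip_width: 0.0282
```

Run:
```python
from st import *
import pickle
s,T=st()
p=env.camera_params('wrist');im=env.capture('wrist')
cv2.imwrite('pics/w1.png',im[:,:,::-1]);pickle.dump(p,open('w1.pkl','wb'))
```

```text
t 2.15 pos [ 0.6429 -0.0894  0.1711] F [ 0.84  0.46 -0.58] w 0.0282
ydir 100.6 tilt [ 8.e-04 -4.e-04 -1.e+00]
```

View pics/w1.png

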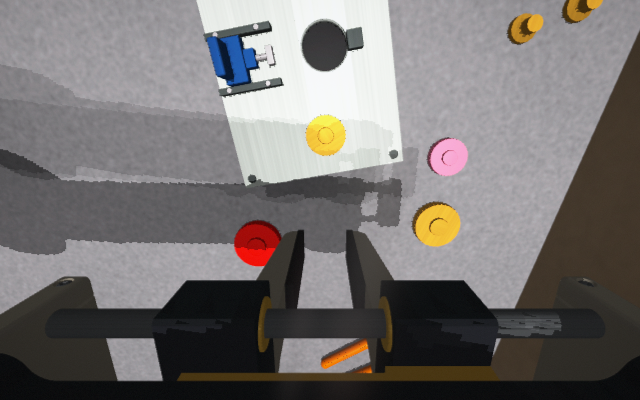

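Run:
```python
import cv2
im=cv2.imread('pics/w1.png')[0:200,190:430]
cv2.imwrite('pics/w1c.png',cv2.resize(im,None,fx=3,fy=3,interpolation=cv2.INTER_CUBIC))
```

```text
(no output)
```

View pics/w1c.png

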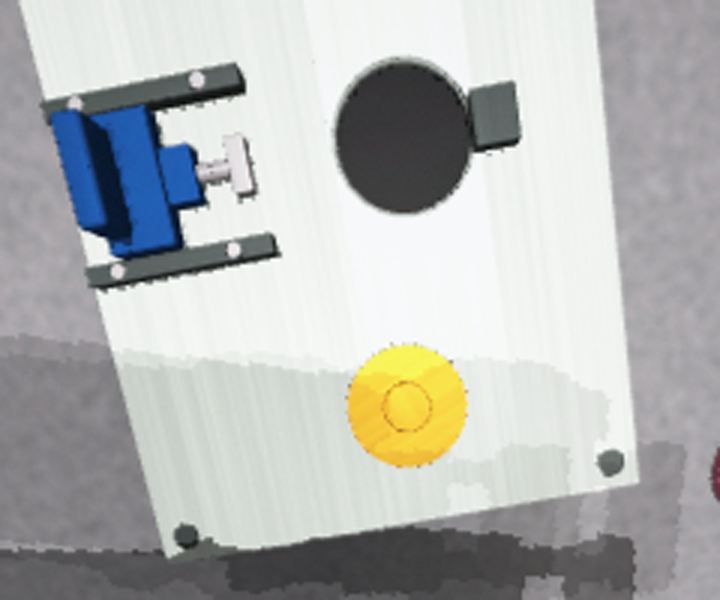

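Run:
```python
from h import *
import pickle
p=pickle.load(open('w1.pkl','rb'))
f=lambda u:np.array(u)/3+[190-1/3,-1/3]
q=np.array([0.59111907,0.05205269,0.35595781])
g=lambda n,u,z:(lambda w:print(n,w.round(4),w2j(q,w).round(4)))(ray(p,f([u]),z)[0])
g('nutdisc',(407,405),.026);g('boss',(407,406),.030);g('pocket',(403,135.5),.016)
g('c1',(638,483),.016);g('c2',(168,558),.016)
g('tab TL',(53,112),.056);g('tab BL',(90,228),.056)
g('padfront top',(247,135),.03);g('padfrontbot',(256,194),.03)
g('backstop face l',(470,92),.025);g('bs',(476,150),.025)
print('red',ray(p,[[258,243]],.01))
print(j2w(q,(.025,0)))
```

```text
nutdisc [ 0.6329 -0.0266  0.026 ] [ 0.0117 -0.0882]
boss [ 0.6329 -0.0267  0.03  ] [ 0.0117 -0.0884]
pocket [0.6145 0.0632 0.016 ] [0.0258 0.0023]
c1 [ 0.7277 -0.0396  0.016 ] [ 0.096  -0.1335]
c2 [ 0.5495 -0.1039  0.016 ] [-0.0933 -0.1317]
tab TL [0.51   0.0407 0.056 ] [-0.08    0.0176]
tab BL [0.5237 0.0101 0.056 ] [-0.0778 -0.0158]
padfront top [0.5636 0.0505 0.03  ] [-0.0263  0.0081]
padfrontbot [0.569  0.0331 0.03  ] [-0.0273 -0.01  ]
backstop face l [0.6346 0.0782 0.025 ] [0.0499 0.0093]
bs [0.6403 0.0614 0.025 ] [ 0.0493 -0.0084]
red [[ 0.57205828 -0.17959002  0.01      ]]
[0.6145519 0.0607649]
```

Run:
```python
from st import *
s,T=st()
print(T.T@(np.array([.6421,-.073,.019])-s['tool_pos'])*100)
```

```text
t 2.2 pos [ 0.643  -0.0892  0.1712] F [ 0.14  0.84 -0.08] w 0.0281
ydir 100.61 tilt [ 1.e-03 -3.e-04 -1.e+00]
[15.21794209  1.61271285  0.20054132]
```

>>> play_rows --delta_pos '[[3,0.5,0.1],[6,1,0.2],[9,1.6,0.2],[11,1.6,0.2],[13,1.6,0.2],[14.4,1.6,0.2],[14.4,1.6,0.2],[14.4,1.6,0.2]]' --rotation '[[-0.017,0,0],[-0.017,0,0],[-0.017,0,0],[-0.017,0,0],[-0.017,0,0],[-0.017,0,0],[-0.017,0,0],[-0.017,0,0]]' --fingers '[-0.39,-0.39,-0.39,-0.39,-0.39,-0.39,-0.39,-0.39]'

```text
time_s: 3.2
tool_pos: [0.6425, -0.0726, 0.0273]
ee_rot: [0.704, -0.072, 0.703, 0.071]
force: [0.0, -0.1, -0.5]
grip_width: 0.028
```

```bash
cat > look.py <<'E'
import sys,pickle
from st import *
s,T=st()
p=env.camera_params('wrist');im=env.capture('wrist')
n=sys.argv[1];x0,x1,y0,y1=map(int,sys.argv[2:6])
cv2.imwrite(f'pics/{n}.png',im[:,:,::-1]);pickle.dump((p,s),open(n+'.pkl','wb'))
cv2.imwrite(f'pics/{n}c.png',cv2.resize(im[y0:y1,x0:x1,::-1],None,fx=3,fy=3,interpolation=cv2.INTER_CUBIC))
E
python3 look.py w2 200 450 60 260
```

```text
t 3.2 pos [ 0.6425 -0.0726  0.0273] F [ 0.04 -0.06 -0.45] w 0.028
ydir 101.62 tilt [ 1.3e-03 -1.0e-04 -1.0e+00]
```

View pics/w2c.png

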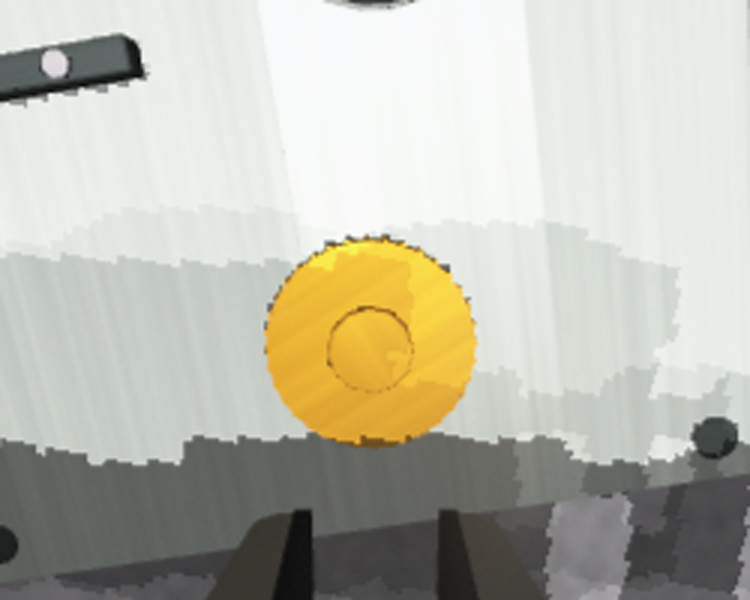

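Run:
```python
from h import *
import pickle
p,s=pickle.load(open('w2.pkl','rb'))
f=lambda u:np.array(u)/3+[200-1/3,60-1/3]
T=R.from_quat(np.roll(s['ee_rot'],-1)).as_matrix()
for n,u,z in [('disc',(370.5,341),.026),('boss',(370,350),.03),('pocket bottom',(371,9),.016),('tip L',(313,511),.0273),('tip R',(440,511),.0273)]:
    w=ray(p,f([u]),z)[0];print(n,w.round(4),(T.T@(w-s['tool_pos'])*1000).round(1))
w=np.array([.6145,.062,.016]);print((T.T@(w-s['tool_pos'])*1000).round(1))
```

```text
disc [ 0.6328 -0.0259  0.026 ] [ 1.2 47.7 -0. ]
boss [ 0.633 -0.027  0.03 ] [-2.8 46.6 -0.1]
pocket bottom [0.6198 0.0379 0.016 ] [ 11.2 112.8   0. ]
tip L [ 0.628  -0.0656  0.0273] [ -0.1   9.8 -12.7]
tip R [ 0.6555 -0.0599  0.0273] [-0.   9.8 15.4]
[ 11.2 137.5  -0.3]
```

>>> play_rows --delta_pos '[[0.4,0,-0.1],[0.83,0,-0.1],[0.83,0.5,-0.1],[0.83,1.0,-0.1],[0.83,1.4,-0.1],[0.83,1.7,-0.1],[0.83,2.0,-0.1],[0.83,2.3,-0.1]]' --rotation '[[0,0,0],[0,0,0],[0,0,0],[0,0,0],[0,0,0],[0,0,0],[0,0,0],[0,0,0]]' --fingers '[-0.39,-0.39,-0.39,-0.39,-0.39,-0.39,-0.39,-0.39]'

```text
time_s: 4.25
tool_pos: [0.6362, -0.0503, 0.0183]
ee_rot: [0.704, -0.072, 0.703, 0.071]
force: [0.2, 0.3, -0.1]
grip_width: 0.0281
```

```bash
python3 look.py w3 200 450 60 260
```

```text
t 4.25 pos [ 0.6362 -0.0503  0.0183] F [ 0.21  0.29 -0.14] w 0.0281
ydir 101.61 tilt [ 1.e-04 -3.e-04 -1.e+00]
```

View pics/w3c.png

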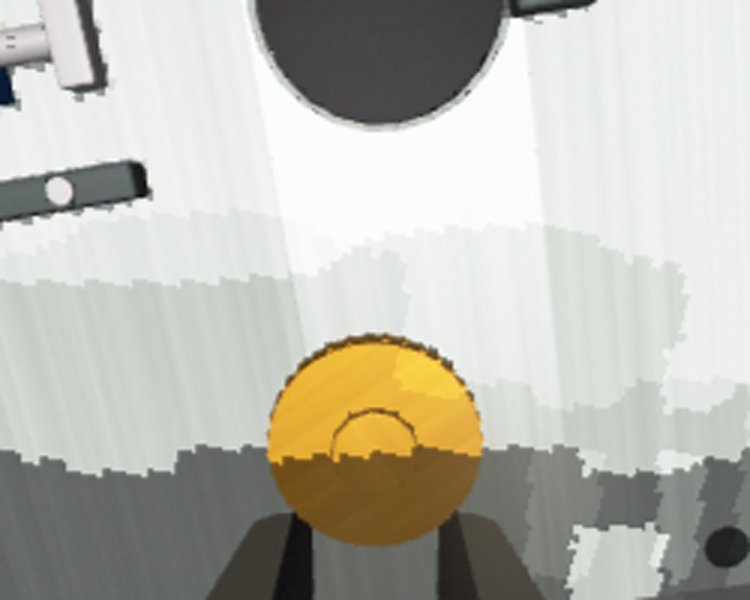

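Run:
```python
from h import *
import pickle
p,s=pickle.load(open('w3.pkl','rb'))
f=lambda u:np.array(u)/3+[200-1/3,60-1/3]
T=R.from_quat(np.roll(s['ee_rot'],-1)).as_matrix()
for n,u,z in [('discL',(268,440),.026),('discR',(483,440),.026),('disc bottom',(376,546),.026),('disctop',(376,343),.026),('pocket bottom',(382,127),.016),('pL',(252,3),.016),('pR',(508,3),.016)]:
    w=ray(p,f([u]),z)[0];print(n,w.round(4),(T.T@(w-s['tool_pos'])*1000).round(1))
```

```text
discL [ 0.6098 -0.0264  0.026 ] [ -7.7  28.7 -21.1]
discR [ 0.6532 -0.0174  0.026 ] [-7.7 28.8 23.2]
disc bottom [ 0.6364 -0.0453  0.026 ] [-7.7  4.9  1.2]
disctop [ 0.6275 -0.0021  0.026 ] [-7.7 49.   1.1]
pocket bottom [0.6203 0.0384 0.016 ] [ 2.3 90.1  2.3]
pL [0.5917 0.0551 0.016 ] [  2.3 112.2 -22.4]
pR [0.6391 0.0649 0.016 ] [  2.3 112.3  26. ]
```

>>> play_rows --delta_pos '[[0,0.5,0],[0,1.0,0],[0,1.5,0],[0,2.0,0],[0,2.5,0.05],[0,3.0,0.05],[0,3.5,0.05],[0,4.0,0.05]]' --rotation '[[0,0,0],[0,0,0],[0,0,0],[0,0,0],[0,0,0],[0,0,0],[0,0,0],[0,0,0]]' --fingers '[-0.39,-0.39,-0.39,-0.39,-0.39,-0.39,-0.39,-0.39]'

```text
time_s: 5.3
tool_pos: [0.6285, -0.0107, 0.0183]
ee_rot: [0.703, -0.072, 0.703, 0.072]
force: [-0.5, -0.4, 0.4]
grip_width: 0.028
```

```bash
python3 look.py w4 200 450 60 260
```

```text
t 5.3 pos [ 0.6285 -0.0107  0.0183] F [-0.49 -0.44  0.44] w 0.028
ydir 101.63 tilt [-0.e+00 -1.e-04 -1.e+00]
```

View pics/w4c.png

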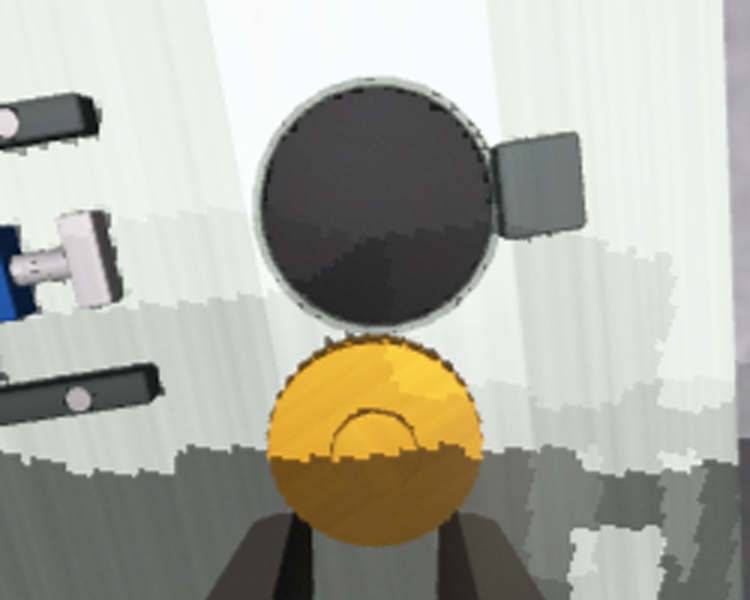

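>>> play_rows --delta_pos '[[0,0.5,0],[0,1.0,0],[0,1.5,0],[0,2.0,0],[0,2.5,0.03],[0,2.9,0.03],[0,3.3,0.03],[0,3.6,0.03]]' --rotation '[[0,0,0],[0,0,0],[0,0,0],[0,0,0],[0,0,0],[0,0,0],[0,0,0],[0,0,0]]' --fingers '[-0.39,-0.39,-0.39,-0.39,-0.39,-0.39,-0.39,-0.39]'

```text
time_s: 6.35
tool_pos: [0.6216, 0.0246, 0.0183]
ee_rot: [0.703, -0.072, 0.703, 0.072]
force: [-0.8, 1.0, 0.8]
grip_width: 0.0279
```

```bash
python3 look.py w5 200 450 60 260
```

```text
t 6.35 pos [0.6216 0.0246 0.0183] F [-0.79  0.98  0.85] w 0.0279
ydir 101.63 tilt [ 0. -0. -1.]
```

View pics/w5c.png

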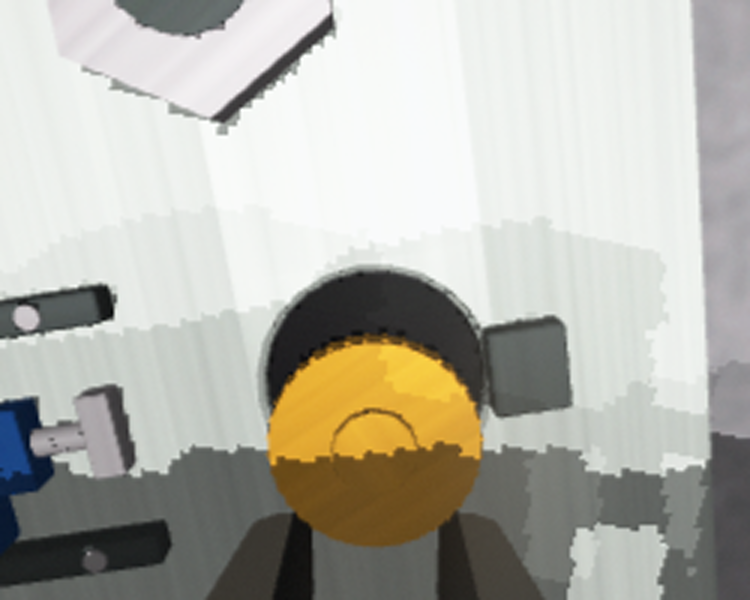

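Run:
```python
from h import *
import pickle
p,s=pickle.load(open('w5.pkl','rb'))
f=lambda u:np.array(u)/3+[200-1/3,60-1/3]
T=R.from_quat(np.roll(s['ee_rot'],-1)).as_matrix()
for n,u,z in [('disctop',(376,343),.026),('pocket far',(376,267),.016),('pL',(259,390),.016),('pR',(489,390),.016)]:
    w=ray(p,f([u]),z)[0];print(n,w.round(4),(T.T@(w-s['tool_pos'])*1000).round(1))
```

```text
disctop [0.6128 0.0728 0.026 ] [-7.7 49.   1.1]
pocket far [0.61   0.0865 0.016 ] [ 2.3 62.9  1.1]
pL [0.5907 0.0558 0.016 ] [  2.3  36.8 -24. ]
pR [0.6391 0.0658 0.016 ] [ 2.3 36.8 25.4]
```

>>> play_rows --delta_pos '[[0,0.2,0],[0,0.4,0],[0,0.6,0],[0,0.8,0],[0,0.9,0],[0,1.0,0],[0,1.1,0],[0,1.15,0]]' --rotation '[[0,0,0],[0,0,0],[0,0,0],[0,0,0],[0,0,0],[0,0,0],[0,0,0],[0,0,0]]' --fingers '[-0.39,-0.39,-0.39,-0.39,-0.39,-0.39,-0.39,-0.39]'

```text
time_s: 7.4
tool_pos: [0.6193, 0.0356, 0.0182]
ee_rot: [0.703, -0.072, 0.704, 0.072]
force: [-0.2, -0.0, -0.9]
grip_width: 0.0281
```

```bash
python3 look.py w6 200 450 60 260
```

```text
t 7.4 pos [0.6193 0.0356 0.0182] F [-0.25 -0.03 -0.92] w 0.0281
ydir 101.63 tilt [-1.e-04 -1.e-04 -1.e+00]
```

View pics/w6c.png

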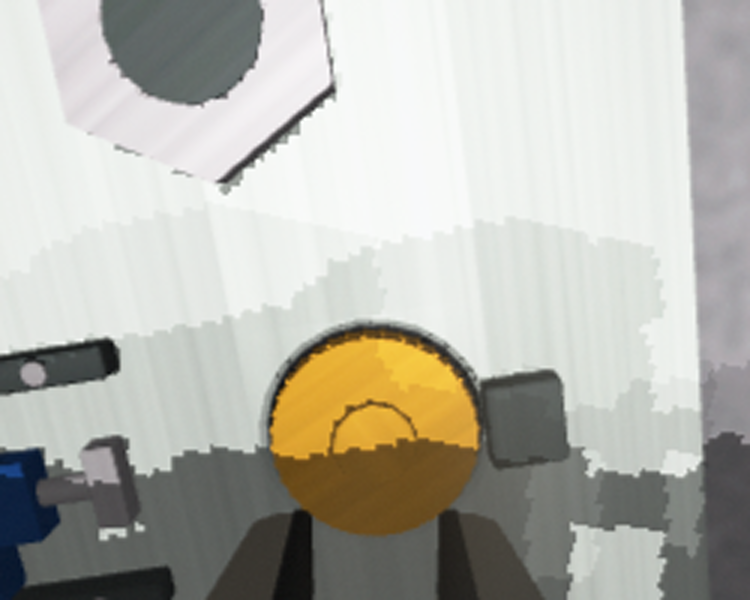

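>>> play_rows --delta_pos '[[0,0.05,0],[0,0.1,0],[0,0.1,0],[0,0.15,0],[0,0.15,0],[0,0.15,0],[0,0.15,0],[0,0.15,0]]' --rotation '[[0,0,0],[0,0,0],[0,0,0],[0,0,0],[0,0,0],[0,0,0],[0,0,0],[0,0,0]]' --fingers '[-0.39,-0.39,-0.39,-0.39,-0.39,-0.39,-0.39,-0.39]'

```text
time_s: 8.45
tool_pos: [0.619, 0.0371, 0.0183]
ee_rot: [0.703, -0.072, 0.703, 0.072]
force: [0.0, -0.1, -0.4]
grip_width: 0.028
```

```bash
python3 look.py w7 200 450 60 260
```

```text
t 8.45 pos [0.619  0.0371 0.0183] F [ 0.03 -0.15 -0.41] w 0.028
ydir 101.63 tilt [-0. -0. -1.]
```

View pics/w7c.png

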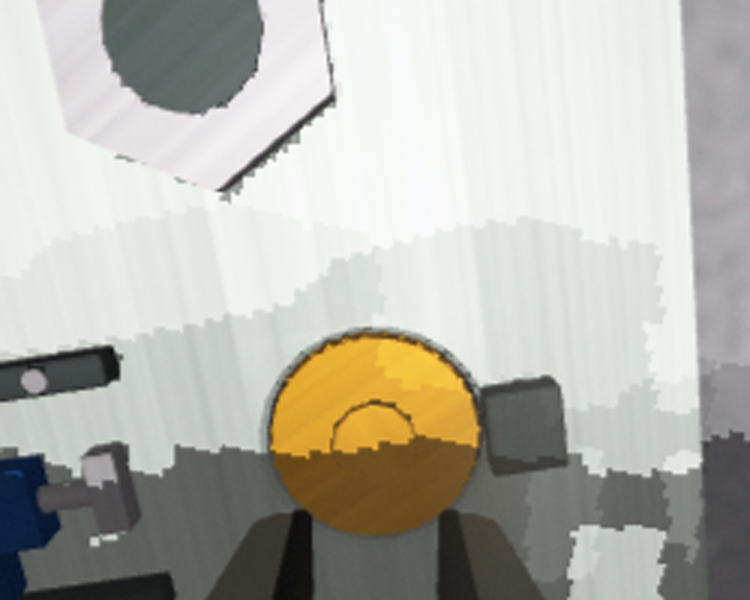

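Run:
```python
from h import *
import pickle
p,s=pickle.load(open('w7.pkl','rb'))
f=lambda u:np.array(u)/3+[200-1/3,60-1/3]
T=R.from_quat(np.roll(s['ee_rot'],-1)).as_matrix()
P=lambda n,u,z:print(n,z,(T.T@(ray(p,f([u]),z)[0]-s['tool_pos'])*1000).round(1))
for z in(.020,.026):
  for n,u in [('top',(376,336)),('bot',(376,536)),('L',(270,432)),('R',(481,432))]: P(n,u,z)
P('pfar',(376,328),.016)
P('pL',(262,435),.016)
P('pR',(486,435),.016)
```

```text
top 0.02 [-1.7 49.3  1.1]
bot 0.02 [-1.7  4.5  1.2]
L 0.02 [ -1.7  28.6 -21.4]
R 0.02 [-1.7 28.7 23.6]
top 0.026 [-7.7 50.4  1.1]
bot 0.026 [-7.7  7.2  1.2]
L 0.026 [ -7.7  30.4 -20.6]
R 0.026 [-7.7 30.5 22.8]
pfar 0.016 [ 2.3 50.3  1.2]
pL 0.016 [  2.3  26.7 -23.7]
pR 0.016 [ 2.3 26.7 25.2]
```

>>> play_rows --delta_pos '[[0,-0.1,0],[0,-0.3,0],[0,-0.6,0],[0,-1.0,0],[0,-1.5,0],[0,-2.0,0],[0,-2.0,0],[0,-2.0,0]]' --rotation '[[0,0,0],[0,0,0],[0,0,0],[0,0,0],[0,0,0],[0,0,0],[0,0,0],[0,0,0]]' --fingers '[-0.39,-0.39,-0.39,-0.39,-0.39,-0.39,-0.39,-0.39]'

```text
time_s: 9.5
tool_pos: [0.623, 0.0176, 0.0183]
ee_rot: [0.703, -0.072, 0.703, 0.072]
force: [-0.1, -0.3, 0.1]
grip_width: 0.0279
```

```bash
python3 look.py w8 200 450 40 240
python3 - <<'E'
from cell import env
import cv2
im=env.capture('scene');cv2.imwrite('pics/s8c.png',cv2.resize(im[165:245,270:360,::-1],None,fx=7,fy=7,interpolation=cv2.INTER_CUBIC))
E
```

```text
t 9.5 pos [0.623  0.0176 0.0183] F [-0.12 -0.27  0.06] w 0.0279
ydir 101.63 tilt [-0.e+00  1.e-04 -1.e+00]
```

View pics/w8c.png

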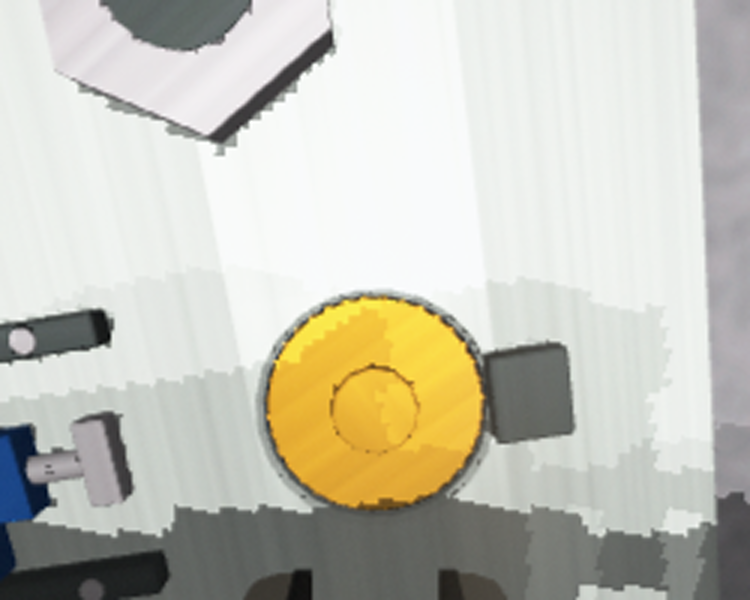

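View pics/s8c.png

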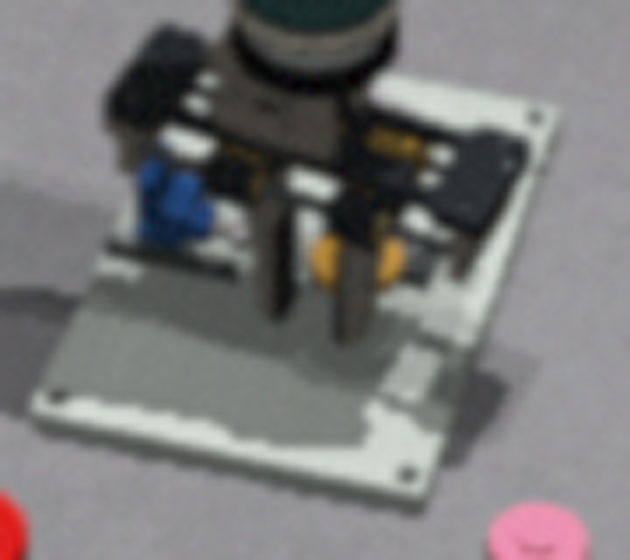

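>>> play_rows --delta_pos '[[-4,0,0],[-8,0,0],[-8,0.5,-2.5],[-8,1,-5],[-8,1.5,-7.5],[-8,2,-10],[-8,2.5,-12.7],[-8,2.5,-12.7]]' --rotation '[[0,0,0],[0.15,0,0],[0.33,0,0],[0.51,0,0],[0.69,0,0],[0.87,0,0],[1.05,0,0],[1.23,0,0]]' --fingers '[-0.39,-0.39,-0.6,-1,-1,-1,-1,-1]' --force 10

```text
time_s: 10.6
tool_pos: [0.4915, 0.0166, 0.0983]
ee_rot: [0.615, 0.349, 0.615, -0.349]
force: [0.4, 0.1, 0.1]
grip_width: 0.0009
```

Run:
```python
from st import *
s,T=st()
print(T.T@(np.array([.4934,.0167,.036])-s['tool_pos'])*100)
```

```text
t 10.6 pos [0.4915 0.0166 0.0983] F [0.37 0.09 0.14] w 0.0009
ydir 30.86 tilt [-1.5e-03 -2.0e-04 -1.0e+00]
[6.23248397 0.17571307 0.09006954]
```

Rotate the rest (10.4° = 0.182 rad) at height, then look.

>>> play_rows --delta_pos '[[0,0,0],[0,0,0],[0,0,0],[0,0,0],[0,0,0],[0,0,0],[0,0,0],[0,0,0]]' --rotation '[[0.1,0,0],[0.182,0,0],[0.182,0,0],[0.182,0,0],[0.182,0,0],[0.182,0,0],[0.182,0,0],[0.182,0,0]]' --fingers '[-1,-1,-1,-1,-1,-1,-1,-1]'

```text
time_s: 11.6
tool_pos: [0.4936, 0.0164, 0.0983]
ee_rot: [0.582, 0.402, 0.582, -0.402]
force: [0.1, 0.1, 0.2]
grip_width: 0.0003
```

```bash
python3 look.py w9 200 450 60 260
python3 - <<'E'
from cell import env
import cv2
im=env.capture('scene');cv2.imwrite('pics/s9c.png',cv2.resize(im[165:245,270:360,::-1],None,fx=7,fy=7,interpolation=cv2.INTER_CUBIC))
E
```

```text
t 11.6 pos [0.4936 0.0164 0.0983] F [0.11 0.09 0.15] w 0.0003
ydir 20.73 tilt [-1.e-04 -1.e-04 -1.e+00]
```

View pics/w9c.png

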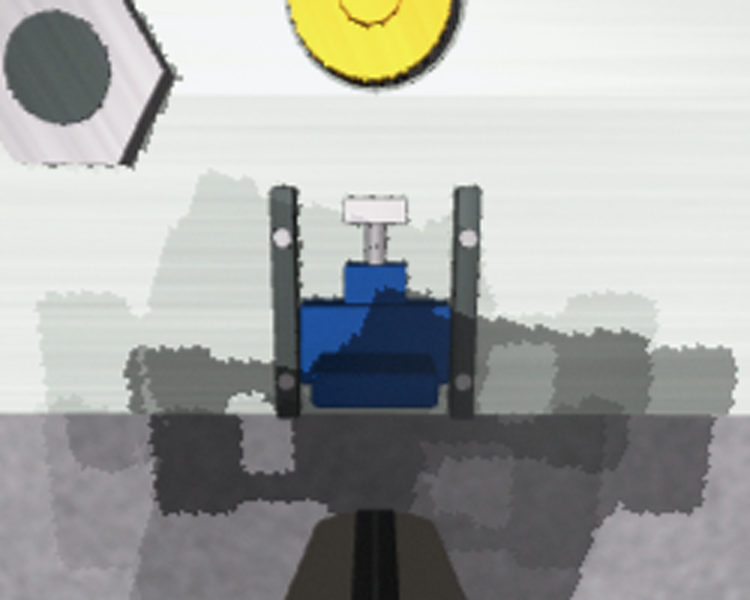

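View pics/s9c.png

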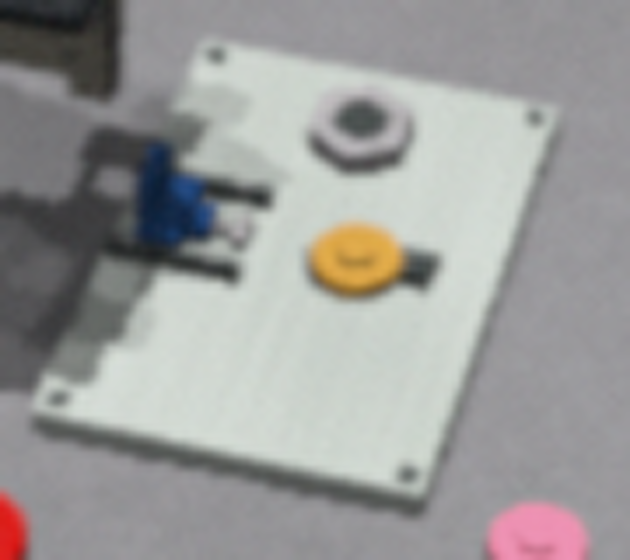

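Run:
```python
from h import *
import pickle
p,s=pickle.load(open('w9.pkl','rb'))
f=lambda u:np.array(u)/3+[200-1/3,60-1/3]
T=R.from_quat(np.roll(s['ee_rot'],-1)).as_matrix()
P=lambda n,u,z:print(n,z,(T.T@(ray(p,f([u]),z)[0]-s['tool_pos'])*1000).round(1))
P('tabback',(375,407),.056);P('pad front',(375,196),.03);P('nut near',(375,80),.02)
im=cv2.imread('pics/w9.png')[0:110,250:400];cv2.imwrite('pics/w9d.png',cv2.resize(im,None,fx=5,fy=5,interpolation=cv2.INTER_CUBIC))
```

```text
tabback 0.056 [42.3 22.7 -0.1]
pad front 0.03 [68.2 76.3 -0.2]
nut near 0.02 [ 78.2 107.3  -0.2]
```

View pics/w9d.png

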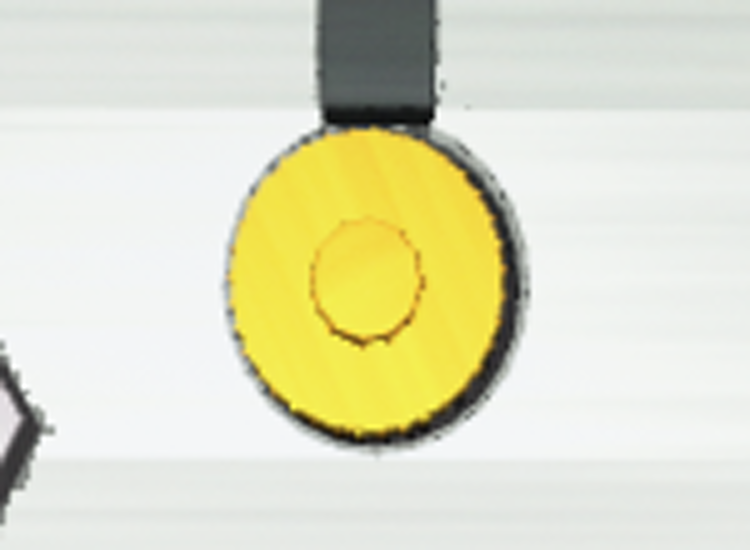

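>>> play_rows --delta_pos '[[3,0,0],[6.2,0,0],[6.2,0.5,0],[6.2,1.0,0],[6.2,1.4,0],[6.2,1.8,0],[6.2,2.2,0],[6.2,2.6,0]]' --rotation '[[0,0,0],[0,0,0],[0,0,0],[0,0,0],[0,0,0],[0,0,0],[0,0,0],[0,0,0]]' --fingers '[-1,-1,-1,-1,-1,-1,-1,-1]'

```text
time_s: 12.7
tool_pos: [0.5182, 0.0256, 0.0365]
ee_rot: [0.582, 0.402, 0.582, -0.402]
force: [-2.2, -0.8, 1.0]
grip_width: 0.0006
```

```bash
python3 look.py wa 200 450 40 240;python3 -c "
from st import *
s,T=st();print(T.T@s['force'])"
```

```text
t 12.7 pos [0.5182 0.0256 0.0365] F [-2.19 -0.84  0.99] w 0.0006
ydir 20.72 tilt [ 1.e-04 -2.e-04 -1.e+00]
t 12.75 pos [0.5189 0.0258 0.0365] F [-1.45 -1.37  0.65] w 0.0004
ydir 20.73 tilt [ 0.001  0.    -1.   ]
[-0.64801873 -1.83917362  0.76456313]
```

View pics/wac.png

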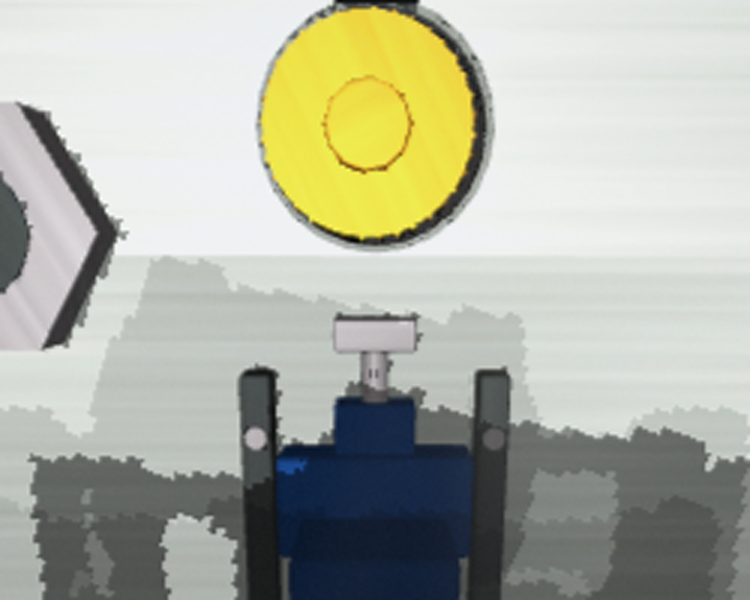

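Run:
```python
from h import *
import pickle
p,s=pickle.load(open('wa.pkl','rb'))
f=lambda u:np.array(u)/3+[200-1/3,40-1/3]
T=R.from_quat(np.roll(s['ee_rot'],-1)).as_matrix()
P=lambda n,u,z:print(n,z,(T.T@(ray(p,f([u]),z)[0]-s['tool_pos'])*1000).round(1))
for z in (.022,.026,.03):P('pad front',(375,319),z)
P('nut near',(375,239),.02);P('bs',(375,2),.025);P('nutfar',(375,8),.02)
```

```text
pad front 0.022 [14.5 64.1 -0.1]
pad front 0.026 [10.5 64.4 -0.1]
pad front 0.03 [ 6.5 64.8 -0.1]
nut near 0.02 [16.5 81.  -0.2]
bs 0.025 [ 11.5 125.4  -0.2]
nutfar 0.02 [ 16.5 125.5  -0.2]
```

>>> play_rows --delta_pos '[[0,0.2,0],[0,0.4,0],[0,0.6,0],[0,0.8,0],[0,1.0,0],[0,1.15,0],[0,1.3,0],[0,1.4,0]]' --rotation '[[0,0,0],[0,0,0],[0,0,0],[0,0,0],[0,0,0],[0,0,0],[0,0,0],[0,0,0]]' --fingers '[-1,-1,-1,-1,-1,-1,-1,-1]'

```text
time_s: 13.75
tool_pos: [0.5311, 0.0305, 0.0362]
ee_rot: [0.582, 0.402, 0.582, -0.402]
force: [-1.5, -2.4, 0.9]
grip_width: 0.0003
```

```bash
python3 look.py wb 200 450 60 260;python3 -c "
from st import *
s,T=st();print(T.T@s['force'])"
```

```text
t 13.75 pos [0.5311 0.0305 0.0362] F [-1.53 -2.39  0.92] w 0.0003
ydir 20.73 tilt [-0.e+00 -1.e-04 -1.e+00]
t 13.8 pos [0.5312 0.0305 0.0362] F [-1.95 -1.45 -0.2 ] w 0.0002
ydir 20.72 tilt [ 1.e-04 -1.e-04 -1.e+00]
[ 0.20271366 -2.33733891  0.66686054]
```

View pics/wbc.png

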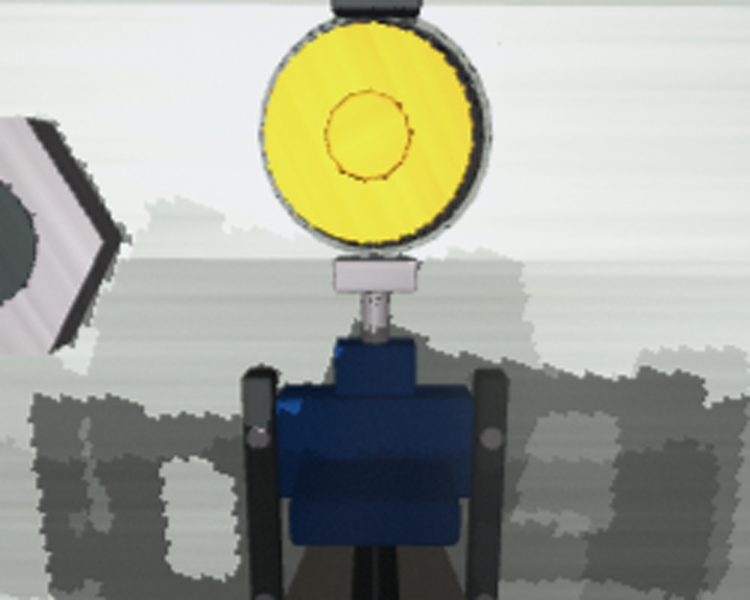

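>>> play_rows --delta_pos '[[0,0.05,0],[0,0.1,0],[0,0.15,0],[0,0.15,0],[0,0.2,0],[0,0.2,0],[0,0.2,0],[0,0.2,0]]' --rotation '[[0,0,0],[0,0,0],[0,0,0],[0,0,0],[0,0,0],[0,0,0],[0,0,0],[0,0,0]]' --fingers '[-1,-1,-1,-1,-1,-1,-1,-1]'

```text
time_s: 14.8
tool_pos: [0.5329, 0.0313, 0.0362]
ee_rot: [0.582, 0.402, 0.582, -0.402]
force: [-1.6, -2.5, 0.2]
grip_width: 0.0004
```

```bash
python3 -c "
from st import *
s,T=st();print(T.T@s['force'])"
```

```text
t 14.8 pos [0.5329 0.0313 0.0362] F [-1.6  -2.55  0.18] w 0.0004
ydir 20.73 tilt [-0.  0. -1.]
[-0.17644869 -2.40158462  1.81580026]
```

>>> play_rows --delta_pos '[[0,0.02,0],[0,0.04,0],[0,0.06,0],[0,0.06,0],[0,0.08,0],[0,0.08,0],[0,0.08,0],[0,0.08,0]]' --rotation '[[0,0,0],[0,0,0],[0,0,0],[0,0,0],[0,0,0],[0,0,0],[0,0,0],[0,0,0]]' --fingers '[-1,-1,-1,-1,-1,-1,-1,-1]'

```text
time_s: 15.8
tool_pos: [0.5336, 0.0316, 0.0362]
ee_rot: [0.582, 0.402, 0.582, -0.402]
force: [-1.9, -1.3, -1.2]
grip_width: 0.0009
```

```bash
python3 look.py wc 200 450 60 260; python3 -c "
from st import *
s,T=st();print(T.T@s['force'])"
```

```text
t 15.8 pos [0.5336 0.0316 0.0362] F [-1.88 -1.3  -1.25] w 0.0009
ydir 20.72 tilt [-1.e-04 -0.e+00 -1.e+00]
t 15.85 pos [0.5336 0.0316 0.0362] F [-1.22 -2.42  0.01] w 0.0008
ydir 20.73 tilt [-1.e-04 -0.e+00 -1.e+00]
[-0.00973764 -1.99880751  1.83159673]
```

View pics/wcc.png

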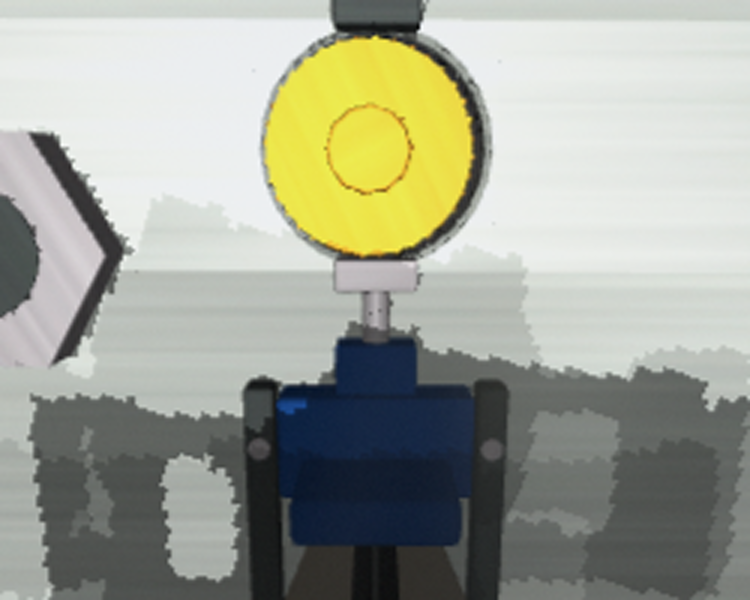

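>>> play_rows --delta_pos '[[0,0.01,0],[0,0.02,0],[0,0.03,0],[0,0.04,0],[0,0.04,0],[0,0.04,0],[0,0.04,0],[0,0.04,0]]' --rotation '[[0,0,0],[0,0,0],[0,0,0],[0,0,0],[0,0,0],[0,0,0],[0,0,0],[0,0,0]]' --fingers '[-1,-1,-1,-1,-1,-1,-1,-1]'

```text
time_s: 16.85
tool_pos: [0.534, 0.0317, 0.0362]
ee_rot: [0.582, 0.402, 0.582, -0.402]
force: [-0.8, -2.3, -1.6]
grip_width: 0.0003
```

```bash
python3 -c "
from st import *
s,T=st();print(T.T@s['force'])"
```

```text
t 16.85 pos [0.534  0.0317 0.0362] F [-0.76 -2.35 -1.62] w 0.0003
ydir 20.73 tilt [-1.e-04 -0.e+00 -1.e+00]
[ 1.61960679 -1.53758993  1.92593355]
```

>>> play_rows --delta_pos '[[0,0.01,0],[0,0.02,0],[0,0.03,0],[0,0.04,0],[0,0.05,0],[0,0.05,0],[0,0.05,0],[0,0.05,0]]' --rotation '[[0,0,0],[0,0,0],[0,0,0],[0,0,0],[0,0,0],[0,0,0],[0,0,0],[0,0,0]]' --fingers '[-1,-1,-1,-1,-1,-1,-1,-1]'

```text
time_s: 17.85
tool_pos: [0.5345, 0.0319, 0.0362]
ee_rot: [0.582, 0.402, 0.582, -0.402]
force: [-2.9, -1.7, -1.1]
grip_width: 0.0008
```

```bash
python3 -c "
from st import *
s,T=st();print(T.T@s['force'])"
```

```text
t 17.85 pos [0.5345 0.0319 0.0362] F [-2.86 -1.66 -1.09] w 0.0008
ydir 20.73 tilt [-1.e-04 -1.e-04 -1.e+00]
[ 1.09084422 -3.26060979  0.53725286]
```

>>> play_rows --delta_pos '[[0,0.01,0],[0,0.02,0],[0,0.03,0],[0,0.04,0],[0,0.05,0],[0,0.05,0],[0,0.05,0],[0,0.05,0]]' --rotation '[[0,0,0],[0,0,0],[0,0,0],[0,0,0],[0,0,0],[0,0,0],[0,0,0],[0,0,0]]' --fingers '[-1,-1,-1,-1,-1,-1,-1,-1]'

```text
time_s: 18.85
tool_pos: [0.5349, 0.0321, 0.0362]
ee_rot: [0.582, 0.402, 0.582, -0.402]
force: [-2.7, -0.8, -1.5]
grip_width: 0.0002
```

```bash
python3 look.py wd 200 450 60 260;python3 -c "
from st import *
s,T=st();print(T.T@s['force'])"
```

```text
t 18.85 pos [0.5349 0.0321 0.0362] F [-2.68 -0.78 -1.46] w 0.0002
ydir 20.73 tilt [-1.e-04 -0.e+00 -1.e+00]
t 18.9 pos [0.5349 0.0321 0.0362] F [-2.05 -1.96 -1.32] w 0.0008
ydir 20.73 tilt [-1.e-04 -0.e+00 -1.e+00]
[ 1.32505637 -2.60984567  1.11097763]
```

View pics/wdc.png

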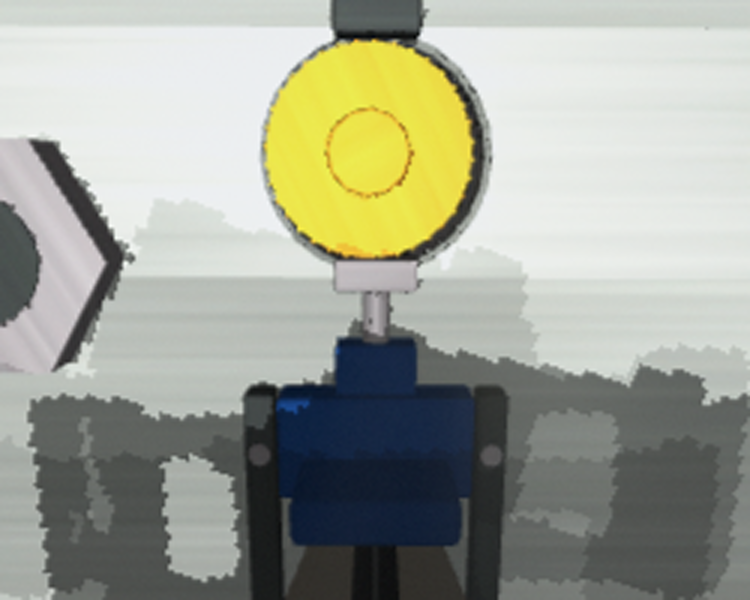

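>>> play_rows --delta_pos '[[0,0.01,0],[0,0.02,0],[0,0.03,0],[0,0.03,0],[0,0.04,0],[0,0.04,0],[0,0.04,0],[0,0.04,0]]' --rotation '[[0,0,0],[0,0,0],[0,0,0],[0,0,0],[0,0,0],[0,0,0],[0,0,0],[0,0,0]]' --fingers '[-1,-1,-1,-1,-1,-1,-1,-1]'

```text
time_s: 19.9
tool_pos: [0.5353, 0.0322, 0.0363]
ee_rot: [0.582, 0.402, 0.582, -0.402]
force: [-1.9, -1.8, -1.9]
grip_width: 0.0001
```

```bash
python3 -c "
from st import *
s,T=st();print(T.T@s['force'])"
```

```text
t 19.9 pos [0.5353 0.0322 0.0363] F [-1.93 -1.77 -1.89] w 0.0001
ydir 20.73 tilt [ 0. -0. -1.]
[ 1.89389753 -2.42771025  0.97483665]
```

>>> play_rows --delta_pos '[[0,0.01,0],[0,0.02,0],[0,0.03,0],[0,0.03,0],[0,0.04,0],[0,0.04,0],[0,0.04,0],[0,0.04,0]]' --rotation '[[0,0,0],[0,0,0],[0,0,0],[0,0,0],[0,0,0],[0,0,0],[0,0,0],[0,0,0]]' --fingers '[-1,-1,-1,-1,-1,-1,-1,-1]'

```text
time_s: 20.9
tool_pos: [0.5356, 0.0323, 0.0362]
ee_rot: [0.582, 0.402, 0.582, -0.402]
force: [-3.6, -1.5, 0.8]
grip_width: 0.0003
```

```bash
python3 -c "
from st import *
s,T=st();print(T.T@s['force'])"
```

```text
t 20.9 pos [0.5356 0.0323 0.0362] F [-3.58 -1.49  0.82] w 0.0003
ydir 20.73 tilt [-3.e-04 -1.e-04 -1.e+00]
[-0.82091317 -3.87673261  0.12114563]
```

>>> play_rows --delta_pos '[[0,0.01,0],[0,0.02,0],[0,0.03,0],[0,0.03,0],[0,0.03,0],[0,0.03,0],[0,0.03,0],[0,0.03,0]]' --rotation '[[0,0,0],[0,0,0],[0,0,0],[0,0,0],[0,0,0],[0,0,0],[0,0,0],[0,0,0]]' --fingers '[-1,-1,-1,-1,-1,-1,-1,-1]'

```text
time_s: 21.9
tool_pos: [0.5357, 0.0323, 0.0362]
ee_rot: [0.582, 0.402, 0.582, -0.402]
force: [-6.1, -2.2, -0.1]
grip_width: 0.0003
```

```bash
python3 look.py we 200 450 60 260;python3 -c "
from st import *
s,T=st();print(T.T@s['force'])"
```

```text
t 21.9 pos [0.5357 0.0323 0.0362] F [-6.09 -2.22 -0.14] w 0.0003
ydir 20.72 tilt [-6.e-04 -2.e-04 -1.e+00]
t 21.95 pos [0.5357 0.0323 0.0362] F [-4.48 -2.83  1.44] w 0.0007
ydir 20.72 tilt [-7.e-04 -2.e-04 -1.e+00]
[-1.43516045 -5.1932574   1.06023735]
```

View pics/wec.png

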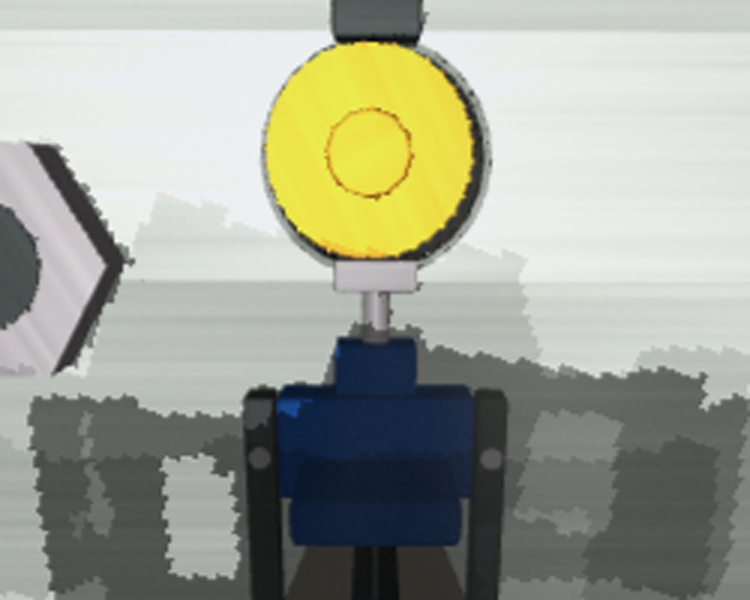

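>>> play_rows --delta_pos '[[0,0.01,0],[0,0.02,0],[0,0.03,0],[0,0.03,0],[0,0.03,0],[0,0.03,0],[0,0.03,0],[0,0.03,0]]' --rotation '[[0,0,0],[0,0,0],[0,0,0],[0,0,0],[0,0,0],[0,0,0],[0,0,0],[0,0,0]]' --fingers '[-1,-1,-1,-1,-1,-1,-1,-1]'

```text
time_s: 22.95
tool_pos: [0.5357, 0.0324, 0.0362]
ee_rot: [0.582, 0.402, 0.582, -0.402]
force: [-5.2, -2.1, 1.7]
grip_width: 0.0
```

```bash
python3 -c "
from st import *
s,T=st();print(T.T@s['force'])"
```

```text
t 22.95 pos [0.5357 0.0324 0.0362] F [-5.16 -2.13  1.74] w 0.0
ydir 20.72 tilt [-1.1e-03 -3.0e-04 -1.0e+00]
[-1.73294173 -5.58567995  0.16657616]
```

>>> play_rows --delta_pos '[[0,0.01,0],[0,0.02,0],[0,0.03,0],[0,0.03,0],[0,0.03,0],[0,0.03,0],[0,0.03,0],[0,0.03,0]]' --rotation '[[0,0,0],[0,0,0],[0,0,0],[0,0,0],[0,0,0],[0,0,0],[0,0,0],[0,0,0]]' --fingers '[-1,-1,-1,-1,-1,-1,-1,-1]'

```text
time_s: 23.95
tool_pos: [0.5358, 0.0324, 0.0362]
ee_rot: [0.581, 0.401, 0.582, -0.402]
force: [-5.7, -3.8, 1.0]
grip_width: 0.0005
```

```bash
python3 -c "
from st import *
s,T=st();print(T.T@s['force'],s['torque'])"
```

```text
t 23.95 pos [0.5358 0.0324 0.0362] F [-5.75 -3.77  1.05] w 0.0005
ydir 20.72 tilt [-1.6e-03 -5.0e-04 -1.0e+00]
[-1.03688191 -6.71338127  1.49690152] [-0.646594    1.32991611 -0.03198678]
```

>>> play_rows --delta_pos '[[0,0.01,0],[0,0.02,0],[0,0.03,0],[0,0.04,0],[0,0.05,0],[0,0.06,0],[0,0.06,0],[0,0.06,0]]' --rotation '[[0,0,0],[0,0,0],[0,0,0],[0,0,0],[0,0,0],[0,0,0],[0,0,0],[0,0,0]]' --fingers '[-1,-1,-1,-1,-1,-1,-1,-1]'

```text
time_s: 24.95
tool_pos: [0.5358, 0.0324, 0.0362]
ee_rot: [0.581, 0.401, 0.582, -0.403]
force: [-7.5, -2.8, 3.7]
grip_width: 0.0002
```

```bash
python3 -c "
from st import *
s,T=st();print(T.T@s['force'],s['torque'])"
```

```text
t 24.95 pos [0.5358 0.0324 0.0362] F [-7.47 -2.82  3.7 ] w 0.0002
ydir 20.71 tilt [-2.6e-03 -8.0e-04 -1.0e+00]
[-3.67852623e+00 -7.99929678e+00 -1.92669033e-03] [-0.62367331  1.61706198  0.03816236]
```

>>> play_rows --delta_pos '[[0,0.02,0],[0,0.04,0],[0,0.06,0],[0,0.08,0],[0,0.1,0],[0,0.1,0],[0,0.1,0],[0,0.1,0]]' --rotation '[[0,0,0],[0,0,0],[0,0,0],[0,0,0],[0,0,0],[0,0,0],[0,0,0],[0,0,0]]' --fingers '[-1,-1,-1,-1,-1,-1,-1,-1]'

```text
time_s: 25.95
tool_pos: [0.5359, 0.0324, 0.0362]
ee_rot: [0.581, 0.401, 0.583, -0.403]
force: [-9.6, -4.0, 4.8]
grip_width: 0.0003
```

```bash
python3 -c "
from st import *
s,T=st();print(T.T@s['force'],s['torque'],np.linalg.norm(s['torque'][:2]))"
```

```text
t 25.95 pos [0.5359 0.0324 0.0362] F [-9.59 -4.03  4.83] w 0.0003
ydir 20.7 tilt [-0.0044 -0.0012 -1.    ]
[ -4.77801955 -10.41427015   0.38399843] [-0.81628401  2.06880608 -0.01246236] 2.2240229713052395
```

>>> play_rows --delta_pos '[[0,0.02,0],[0,0.04,0],[0,0.06,0],[0,0.08,0],[0,0.1,0],[0,0.1,0],[0,0.1,0],[0,0.1,0]]' --rotation '[[0,0,0],[0,0,0],[0,0,0],[0,0,0],[0,0,0],[0,0,0],[0,0,0],[0,0,0]]' --fingers '[-1,-1,-1,-1,-1,-1,-1,-1]'

```text
time_s: 26.95
tool_pos: [0.536, 0.0324, 0.0362]
ee_rot: [0.58, 0.4, 0.583, -0.404]
force: [-11.8, -4.6, 8.5]
grip_width: 0.0
```

```bash
python3 look.py wf 200 450 60 260;python3 -c "
from st import *
s,T=st();print(T.T@s['force'],s['torque'],np.linalg.norm(s['torque'][:2]))"
```

```text
t 26.95 pos [0.536  0.0324 0.0362] F [-11.76  -4.63   8.55] w 0.0
ydir 20.69 tilt [-0.0061 -0.0018 -1.    ]
t 27.0 pos [0.536  0.0325 0.0362] F [-11.38  -3.95   7.88] w 0.0004
ydir 20.69 tilt [-0.0061 -0.0017 -1.    ]
[ -7.80367853 -12.08707767  -0.32783878] [-0.89729495  2.4889023  -0.03483893] 2.6457083939853625
```

View pics/wfc.png

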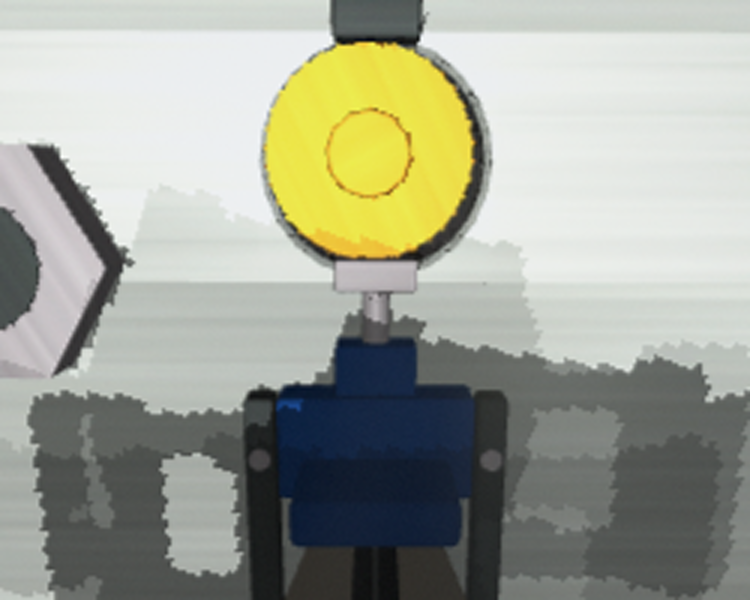

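>>> play_rows --delta_pos '[[0,0.01,0],[0,0.02,0],[0,0.03,0],[0,0.03,0],[0,0.03,0],[0,0.03,0],[0,0.03,0],[0,0.03,0]]' --rotation '[[0,0,0],[0,0,0],[0,0,0],[0,0,0],[0,0,0],[0,0,0],[0,0,0],[0,0,0]]' --fingers '[-1,-1,-1,-1,-1,-1,-1,-1]'

```text
time_s: 28.0
tool_pos: [0.536, 0.0325, 0.0362]
ee_rot: [0.58, 0.4, 0.583, -0.404]
force: [-11.7, -4.1, 9.8]
grip_width: 0.001
```

```bash
python3 -c "
from st import *
s,T=st();print(T.T@s['force'],s['torque'],np.linalg.norm(s['torque'][:2]))"
```

```text
t 28.0 pos [0.536  0.0325 0.0362] F [-11.66  -4.15   9.78] w 0.001
ydir 20.69 tilt [-0.0067 -0.0019 -1.    ]
[ -9.69662936 -12.44064892  -0.24792359] [-1.00172552  2.63499021 -0.00321941] 2.8189763092819655
```

>>> play_rows --delta_pos '[[0,-0.1,0],[0,-0.2,0],[0,-0.3,0],[0,-0.5,0],[0,-0.8,0],[0,-1.2,0],[0,-1.7,0],[0,-2.2,0]]' --rotation '[[0,0,0],[0,0,0],[0,0,0],[0,0,0],[0,0,0],[0,0,0],[0,0,0],[0,0,0]]' --fingers '[-1,-1,-1,-1,-1,-1,-1,-1]'

```text
time_s: 29.0
tool_pos: [0.5185, 0.0258, 0.0363]
ee_rot: [0.582, 0.402, 0.582, -0.402]
force: [-0.2, -0.9, -0.5]
grip_width: 0.0003
```

>>> play_rows --delta_pos '[[-1,-0.5,0],[-2,-1,0],[-4,-1,0],[-6,-1,0],[-6,-1,0],[-6,-1,0],[-6,-1,0],[-6,-1,0]]' --rotation '[[0,0,0],[0,0,0],[0,0,0],[0,0,0],[0,0,0],[0,0,0],[0,0,0],[0,0,0]]' --fingers '[-1,-1,-1,-1,-1,-1,-1,-1]'

```text
time_s: 30.0
tool_pos: [0.5089, 0.0223, 0.0956]
ee_rot: [0.581, 0.402, 0.582, -0.402]
force: [0.4, -0.1, 0.4]
grip_width: 0.0005
```

```bash
python3 look.py wg 240 420 0 200
python3 - <<'E'
from cell import env
import cv2
im=env.capture('scene');cv2.imwrite('pics/sgc.png',cv2.resize(im[165:245,270:360,::-1],None,fx=7,fy=7,interpolation=cv2.INTER_CUBIC))
E
```

```text
t 30.0 pos [0.5089 0.0223 0.0956] F [ 0.36 -0.13  0.37] w 0.0005
ydir 20.73 tilt [-1.3e-03 -1.0e-04 -1.0e+00]
```

View pics/wgc.png

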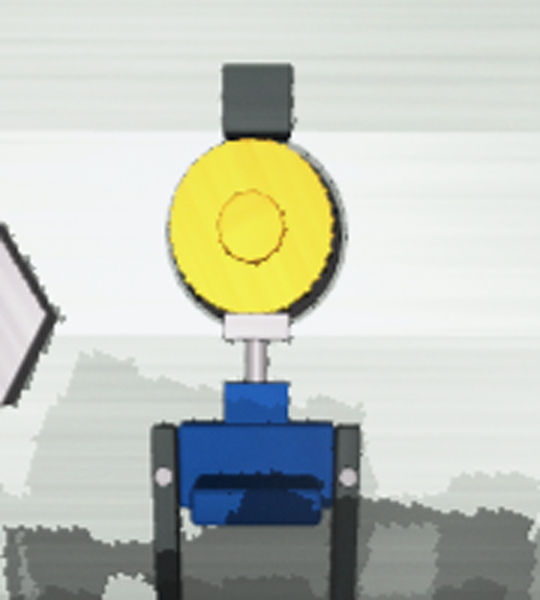

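View pics/sgc.png

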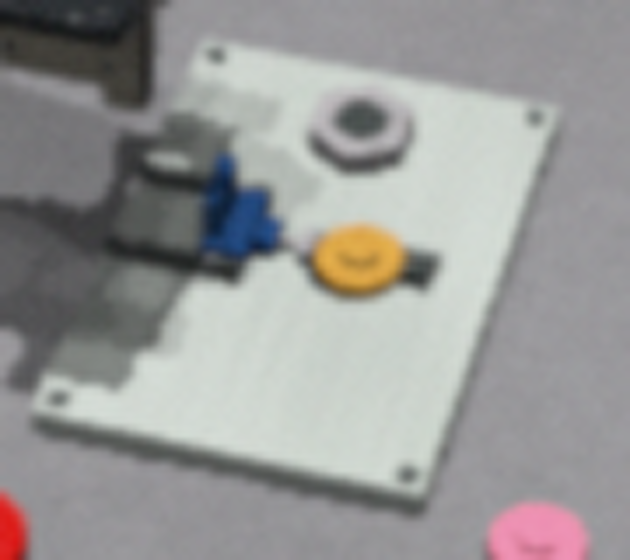

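Run:
```python
from h import *
import pickle
p,s=pickle.load(open('wg.pkl','rb'))
im=cv2.imread('pics/wg.png')
hsv=cv2.cvtColor(im,cv2.COLOR_BGR2HSV)
m=cv2.inRange(hsv,(18,100,60),(35,255,255));m[:, :280]=0;m[:,370:]=0;m[125:]=0
m=cv2.morphologyEx(m,cv2.MORPH_CLOSE,np.ones((5,5)))
c=max(cv2.findContours(m,cv2.RETR_EXTERNAL,cv2.CHAIN_APPROX_NONE)[0],key=cv2.contourArea)
e=cv2.fitEllipse(c);print(e,cv2.contourArea(c),cv2.boundingRect(c))
a=np.linspace(0,6.28,100)
for z in(.020,.023,.026):
    w=ray(p,[e[0]],z)[0]
    X=np.c_[w[0]+.022*np.cos(a),w[1]+.022*np.sin(a),0*a+z]
    u=cv2.projectPoints(X,np.array(p['rvec']),np.array(p['tvec']),np.array([[p['fx'],0,p['cx']],[0,p['fy'],p['cy']],[0,0,1]]),None)[0].reshape(-1,2).astype(np.float32)
    print(z,cv2.fitEllipse(u),w,np.ptp(u,axis=0))
```

```text
((323.5830078125, 75.09638977050781), (54.57452392578125, 58.14687728881836), 2.76957106590271) 2488.0 (296, 46, 56, 58)
0.02 ((323.58367919921875, 74.28411865234375), (53.8053092956543, 58.55702209472656), 179.64231872558594) [0.61642372 0.0642543  0.02      ] [53.79538  58.548584]
0.023 ((323.58367919921875, 74.26395416259766), (54.469215393066406, 59.28012466430664), 179.64236450195312) [0.61604371 0.06409616 0.023     ] [54.458923 59.271576]
0.026 ((323.5837097167969, 74.2430191040039), (55.149715423583984, 60.021324157714844), 179.64239501953125) [0.61566371 0.06393802 0.026     ] [55.139038 60.012672]
```

Run:
```python
from h import *
import pickle
def run(n,box):
    d=pickle.load(open(n+'.pkl','rb'));p=d[0] if isinstance(d,tuple) else d
    im=cv2.imread(f'pics/{n}.png');hsv=cv2.cvtColor(im,cv2.COLOR_BGR2HSV)
    m=cv2.inRange(hsv,(15,110,60),(38,255,255));k=np.zeros_like(m);x0,x1,y0,y1=box;k[y0:y1,x0:x1]=1;m*=k
    m=cv2.morphologyEx(m,cv2.MORPH_CLOSE,np.ones((5,5)))
    c=max(cv2.findContours(m,cv2.RETR_EXTERNAL,cv2.CHAIN_APPROX_NONE)[0],key=cv2.contourArea)
    e=cv2.fitEllipse(c);b=cv2.boundingRect(c);A=(m>0).sum()
    a=np.linspace(0,2*np.pi,200)
    o=[]
    for z in(.020,.026):
        w=ray(p,[e[0]],z)[0]
        X=np.c_[w[0]+.022*np.cos(a),w[1]+.022*np.sin(a),0*a+z]
        u=cv2.projectPoints(X,np.array(p['rvec']),np.array(p['tvec']),np.array([[p['fx'],0,p['cx']],[0,p['fy'],p['cy']],[0,0,1]]),None)[0].reshape(-1,2).astype(np.float32)
        o.append((z,np.ptp(u,axis=0).round(1),round(A/cv2.contourArea(u),3)))
    print(n,b,A,o)
run('w1',(280,360,100,160));run('w2',(270,380,120,215));run('w8',(270,380,110,225));run('w9',(270,380,0,100));run('wd',(270,380,50,160));run('wf',(270,380,50,160));run('wg',(280,370,30,125))
```

```text
w1 (306, 115, 40, 41) 1261 [(0.02, array([38.8, 39.8], dtype=float32), np.float64(1.038)), (0.026, array([39.6, 40.6], dtype=float32), np.float64(1.0))]
w2 (288, 139, 71, 71) 3857 [(0.02, array([67.5, 66.6], dtype=float32), np.float64(1.092)), (0.026, array([69.9, 68.9], dtype=float32), np.float64(1.02))]
w8 (289, 139, 73, 71) 4054 [(0.02, array([71.1, 70.1], dtype=float32), np.float64(1.036)), (0.026, array([73.7, 72.7], dtype=float32), np.float64(0.963))]
w9 (296, 25, 56, 63) 2678 [(0.02, array([54.2, 60. ], dtype=float32), np.float64(1.049)), (0.026, array([55.5, 61.5], dtype=float32), np.float64(0.999))]
wd (288, 73, 71, 73) 4022 [(0.02, array([68.6, 72.2], dtype=float32), np.float64(1.034)), (0.026, array([70.8, 74.6], dtype=float32), np.float64(0.969))]
wf (288, 74, 71, 72) 4027 [(0.02, array([68.8, 72.4], dtype=float32), np.float64(1.03)), (0.026, array([71. , 74.8], dtype=float32), np.float64(0.965))]
wg (296, 46, 56, 58) 2557 [(0.02, array([53.8, 58.6], dtype=float32), np.float64(1.033)), (0.026, array([55.1, 60. ], dtype=float32), np.float64(0.984))]
```

Run:
```python
import cv2
im=cv2.imread('pics/wf.png')[68:152,280:372]
cv2.imwrite('pics/wfd.png',cv2.resize(im,None,fx=7,fy=7,interpolation=cv2.INTER_CUBIC))
```

```text
(no output)
```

View pics/wfd.png

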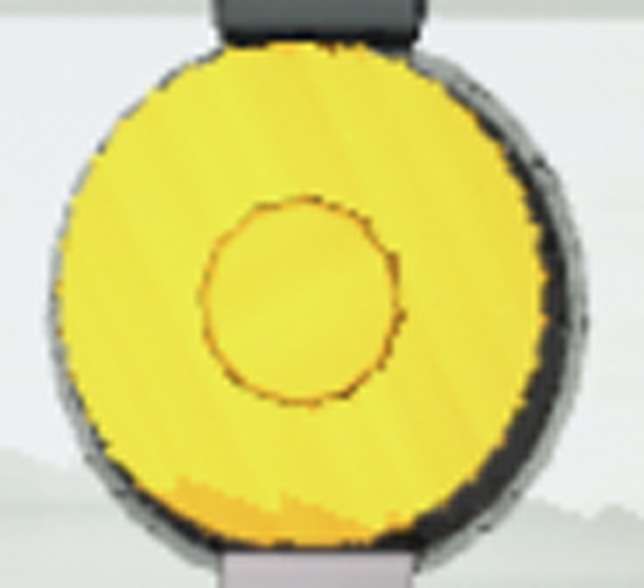

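Run:
```python
from h import *
import pickle
p,s=pickle.load(open('wf.pkl','rb'))
f=lambda u:np.array(u,float)/7+[280-3/7,68-3/7]
K=np.array([[p['fx'],0,p['cx']],[0,p['fy'],p['cy']],[0,0,1]])
a=np.linspace(0,2*np.pi,300)
def proj(q):
    Rt=R.from_rotvec([q[3],q[4],0]).as_matrix();o=[]
    for r,h in((.022,0),(.009,.004)):
        X=np.c_[r*np.cos(a),r*np.sin(a),0*a+h]@Rt.T+q[:3]
        u=cv2.projectPoints(X,np.array(p['rvec']),np.array(p['tvec']),K,None)[0].reshape(-1,2);o+= [u.min(0),u.max(0)]
    return np.array(o)
def meas(g): return f(np.array([(60-g,42-g),(545+g,545+g),(202-g,200-g),(402+g,405+g)]))
for g in (-2,0,2):
    m=meas(g)
    w=ray(p,[m[:2].mean(0)],.02)[0]
    r=least_squares(lambda q:(proj(q*[1,1,1,10,10])-m).ravel(),[*w,0,0],x_scale=[.001,.001,.001,.001,.001],diff_step=1e-5)
    print(g,r.x*[1,1,1,10,10],r.fun.round(2))
q=[0.59111907,0.05205269,0.35595781]
print('pocket edges', [w2j(q,ray(p,f([u]),.016)[0]) for u in((50,310),(585,310))])
print('nut jig',w2j(q,r.x))
```

```text
-2 [ 0.61600664  0.06418424  0.01786846  0.01504854 -0.04168986] [ 0.39 -0.11 -0.41  0.04 -0.17 -0.5   0.19  0.59]
0 [ 0.61596732  0.06415477  0.01971239  0.01346782 -0.03714285] [ 0.34 -0.17 -0.36  0.12 -0.03 -0.37  0.05  0.45]
2 [ 0.61592876  0.06412583  0.021523    0.01189993 -0.0326506 ] [ 0.29 -0.22 -0.31  0.2   0.11 -0.25 -0.09  0.3 ]
pocket edges [array([0.02685002, 0.02634586]), array([ 0.02717883, -0.02374643])]
nut jig [0.0274618  0.00267043]
```

```bash
python3 -c "
from st import *
st();print(env.hand_in())"
```

```text
t 30.1 pos [0.5091 0.0223 0.0958] F [-0.16  0.59  0.32] w 0.0006
ydir 20.73 tilt [-9.e-04 -1.e-04 -1.e+00]
the job is handed in; nothing more can be done
None
```

I slid the brass nut into the pocket, pushed the jaw against it and let go. The job was handed in at 30 s; it gave no verdict.

- **Nut:** I slid it along the plate between two fingertips held 28 mm apart, without gripping or lifting it. It dropped into the pocket.
- **Jaw:** I pushed on the tab with closed fingers, building up slowly to about 12.5–13 N at the wrist. Taking off the jaw's 2.5 N of friction, that is roughly 10 N on the nut. I then backed off and lifted clear.

**Last checks:**
- **Seating:** A fit on the wrist picture taken during the push puts the nut's top about 4 mm above the plate, so it is on the pocket floor. Its centre is about 1.6 mm past the pocket's centre towards the backstop and about 1.4 mm to the side.
- **Clamping:** After release the nut still lay between the pad and the backstop with no visible gap, and the wrist force was near zero. I couldn't measure the force the jaw still holds on the nut.
- **Tilt:** The fit gave about 0.04 rad, within its own error and under the 0.07 limit.
- **Mixed result:** A rougher size check on the nut's outline was ambiguous. It mostly agreed with the nut being seated, but one earlier picture could also be read as the nut still being up on the plate.
- **Bystanders:** The fingers never went near the steel nut, the shade or the lamp foot. The steel nut looks unmoved in the last scene picture; the last pictures I viewed didn't include the shade or the lamp foot.

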